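# Press a pin home with bench-mounted locking pliers

### The job

A steel block with a pin sticking out of its side lies in the bed of the bench-mounted locking pliers. Push it home against the stop at the back of the jaws, squeeze the pliers' handle until they snap over centre and stay locked by themselves, so that the jaw presses the pin flush; then let go of the handle and press the release lever so that the jaws spring open, and leave the block seated in the bed. Work gently (never more than 30 N on the pliers or 45 N on the block), do not push the pin with the fingers, open the pliers only by their lever, and leave the other things on the bench where they are.

Things in the scene. Friction and masses are not known exactly. Their poses are not given: they have to be found in the camera images.
- pliers: Locking pliers fixed on the bench, lying flat on a steel bed plate. Origin at bench height under the head; x runs from handles to jaws, y to the moving handle and moving jaw. Bed top z = 6 mm, out to x = 135 mm. Fixed handle: bar from x = -116 mm to the head, y = -12 to 0, z = 20 to 45 mm. The pliers are at most 58 mm tall.
- stop (a point): Centre of the stop: upright face at pliers x = 30 mm at the back of the jaws, y = -33 to 12 mm, z = 6 to 45 mm. Beside it the fixed jaw: x = 30 to 68 mm, face at y = -15 mm, top z = 45 mm; opposite a low guide strip, face at y = 19.5 mm, top z = 13 mm, x = 30 to 100 mm.
- handle: Moving handle: steel bar 12 mm wide, z = 20 to 45 mm, 107 mm long along its own -x from its pivot (origin; pliers x = -20, y = 18 mm). It starts swung out about 0.5 rad on the +y side and closes towards the fixed handle. Where it goes over centre is set by an unseen screw, different each time: from 0.17 rad short of parallel with the fixed handle to 0.08 rad beyond.
- handle_grip (a point): Place to push: outer (+y) face of the moving handle, 80 mm from its pivot, z = 32 mm. Here it takes up to about 14 N at half way, falling to nothing at the over-centre point; there the handle snaps on by itself about 0.045 rad and rests on a hard stop, locked, where the force rises again at once. Let go before that, it swings back open.
- jaw (a joint): Swing of the moving jaw, rad: -0.25 to 0.15 when open, about 0.40 shut, its nose (pliers x = 55 mm, z = 16 to 44 mm) then on the flank of a seated block. It turns about pliers x = 15, y = 35 mm, follows the handle, stays near 0.40 while the pliers are locked, and springs open when they are released.
- release (a joint): Release lever, rad: 0 at rest, up to 0.20 pressed in; light return spring. With the pliers locked, it begins to push the toggle at about 0.04 and frees the pliers at about 0.10 to 0.16; it takes about 3 to 6 N at its tail.
- release_tip (a point): Outer (-y) face of the release lever's tail: an upright paddle 46 mm long along x, 6 mm thick, z = 36 to 56 mm, clear beyond the end of the fixed handle, near pliers x = -148 mm, y = -14 mm. Press here towards pliers +y; it turns about pliers x = -20 mm, y = -6 mm, so the full stroke is about 26 mm.
- block: Steel block 50 (x) x 30 (y) x 36 mm (z), 0.3 to 0.5 kg, loose on the bed, with a pin in its +y flank. Origin: centre of its underside. It starts 15 to 40 mm short of home along pliers +x, slightly crooked. Home: -x end flat on the stop, origin at pliers x = 55 mm, y = 0, z = 6 mm; the jaw itself presses it flat onto the fixed jaw.
- pin: Round brass pin, 8 mm thick, pressed tightly into the +y flank of the block. Origin: centre of its outer end, which stands 3.8 to 5 mm proud of the flank at the start, 24 mm above the block's underside; flush it lies 15 mm from the block's middle plane.
- spare_block: Bystander: a like block without a pin, on the bench beside the pliers.
- spare_pin: Bystander: steel pin 12 mm thick, 50 mm long, lying beside the pliers.
- bowl: Bystander: white bowl, 170 mm wide, 55 mm high.
- mug: Bystander: glass mug, 75 mm high.
- hammer: Bystander: hammer lying on the bench.
- wrench: Bystander: wrench lying on the bench.
- brush: Bystander: brush lying on the bench.
Mind the look-alikes: they are no part of the job. Leave any blue, purple or red look-alike of the block alone.

How it is judged:
On the way, in this order (a step that is already met when the one before it is completed fails the run):
1. the block is home against the stop, its pin still proud (x of block in the frame of pliers between 0.052 and 0.058 m and value of joint jaw below 0.22 rad), for 0.1 s.
2. the pliers are locked with the handle let go, the pin pressed flush (value of joint jaw above 0.33 rad and contact force between the fingers and pliers below 0.3 N and y of pin in the frame of block below 0.0165 m), for 0.3 s.
3. the release lever is pressed while the pliers are still locked (value of joint release above 0.04 rad and value of joint jaw above 0.33 rad and contact force between the fingers and handle below 0.3 N).
At the end, for the whole second after the job is handed in: The pin is within 1.5 mm of flush, the jaw is open (below 0.20 rad), the release lever is back at rest (below 0.03 rad), and the block lies still in the bed within 3 mm of home along the pliers, 2.5 mm across and 0.06 rad of square (y of pin in the frame of block below 0.0165 m and value of joint jaw below 0.2 rad and value of joint release below 0.03 rad and linear speed of block below 0.01 m/s and x of block in the frame of pliers between 0.052 and 0.058 m and y of block in the frame of pliers between -0.0025 and 0.0025 m and angle between the x axis of block and the x axis of pliers, either way round below 0.06 rad); the robot touches nothing.
It fails at once if the robot presses on the pliers with more than 30 N (contact force between the fingers and pliers above 30 N).
It fails at once if the robot presses on the block with more than 45 N (contact force between the fingers and block above 45 N).
It fails at once if the fingers push the pin (contact force between the fingers and pin above 3 N).
It fails at once if a bystander is moved by more than 20 mm (distance of any of spare_block, spare_pin, bowl, mug, hammer, wrench, brush from where it was at the start of the episode above 0.02 m).
It also fails if it takes over 53 s, if anything falls off the work surface, if the arm or the gripper's body presses on something with over 40 N, if the wrist force passes 120 N, or if a joint passes its speed limit or range.

### The arm

A 6-joint arm with a two-finger parallel gripper is mounted at the origin on the work surface. World frame = base frame: x ahead of the robot, y to its left, z up, the work surface at z = 0. Lengths are in m, angles in rad, forces in N, time in s.
With the tool pointing down it reaches from about 0.35 to 0.975 m from the base axis. Payload 4.9 kg.
Tool frame: the origin (TCP) lies between the finger pads; the fingertips stand 14 mm ahead of it and the grasp point (between the pads) lies 5 mm behind it (manip.finger_overhang is the distance from the TCP to the fingertips, in m); z points along the fingers, y is the line along which they close (so a half turn about z gives the same grasp; the last joint's range is limited). The gripper opens to 85 mm and grips with 20 to 120 N. Pads are 22 mm wide; open, the fingers measure 114 mm over their backs; the gripper's body (76 mm by 85 mm) begins 54 mm behind the grasp point. The pads swing forward as they close: fully open they stand 13 mm farther back than shut.
Start: joints at [1.003, 0.053, 1.613, -0, 1.476, -0.119], TCP at [0.271, 0.563, 0.245] pointing down, gripper open.
Joint ranges: [-3.01, 3.01], [-1.01, 2.22], [0.06, 2.58], [-1.02, 4.17], [0.09, 2.62], [-3.14, 3.14]. Speed limits (rad/s): [2.57, 2.57, 3.14, 3.14, 3.14, 3.14].

### API

Orientations are given as a unit quaternion [w, x, y, z].
In Python, from plant import manip, grab_frame gives the robot as it stands.
- The arm moves only by the tool servo_tool, never from a script. Its argument "deltas" is a list that holds one entry, the list of rows, each a list of 5 numbers: the opening in per cent of the stroke, from 0 (shut) to 100 (fully open), then the shift along the world's x, y, z in m, then the turn about the world's z in degrees. A call has exactly 8 rows; each row shifts and turns the commanded pose from where the row before left it; what a row does not reach is not made up. A row lasts 1/10 s, in which the tool goes at most 50 mm and 8.59 degrees, less where a joint would pass 70% of its speed; a pose out of reach is approached as far as the arm can. A call is refused whole if a number of a shift passes 0.05 or a number of a turn 8.59, either way. A call with a gripper value outside its range is refused whole. The fingers move at their own pace and stop on an object; the grip force is fixed at half the most. Time passes only in rows, so rows that do not move let the fingers close, or fill a call up. It gives the time, the measured TCP pose, the force, the opening and the grip force at its end, in the units of the state.
- manip.state(): the state, without advancing time (a new reading comes with each control period).
- grab_frame(name): name is "scene" or "side" or "wrist"; returns a dict with "pixels" (480x640x3 uint8, red, green, blue), "z_map" (480x640 float32, m along the optical axis (not along the pixel's ray), 0 where there is no reading), "fx", "fy", "cx", "cy" (pixels), "rvec" (rotation vector, rad) and "tvec" (3), from world to camera coordinates, as OpenCV has them; the wrist camera has in their place "T_tool_cam" (4x4, takes a point from camera to tool coordinates, whose origin is the TCP and whose axes are the flange's). Camera axes: x right, y down, z forward; pixel columns grow to the right and rows downward; lengths in m; the calibration is good to about 2 mm. The wrist camera is an equidistant fisheye: a pixel r from the principal point sees the ray r / f radians off the axis. A picture is of the moment at which its call begins: read the wrist's pose just before it.
- manip.job_done(): hands the job in; it is judged then, once.
The state is a dict: "time": time; "joint_pos": joint angles; "joint_vel": joint speeds; "joint_efforts": joint torques, N m; "tool_pos": TCP position; "tool_rot": TCP orientation; "contact_force": force on the tool from outside, world axes, zero at the start; "ft_torque": the same for the moment, N m; "gripper_width": opening from 0.0 (shut) to 1.0 (fully open); "grasp_force": force on a finger pad.
Only numpy, scipy, OpenCV 4.12 (cv2) and the standard library are available. Lean on these libraries where they do the work, as an engineer would, in place of code of your own. Each camera call takes 0.05 s, during which the arm holds its last target. There are 200 camera calls.

## Working session

There is one attempt and no reset: what is moved stays moved. The work goes in short steps, Python scripts to look and compute and a tool call to move; the robot and the scene stay as the last step left them, time stands still between calls to the robot, and variables do not carry over. Pictures are saved under pics/ and viewed, at most 10 in all, crops included, and the job is handed in when it is done.

Besides the shell and the picture viewer there is one more tool, called after ">>>" as a command line: name --argument value ..., lists and objects as JSON in quotes. servo_tool: Moves the arm, as the interface text tells. Its arguments: {"type":"object","properties":{"deltas":{"type":"array"}},"required":["deltas"]}

```bash
ls; mkdir -p pics; cat > h.py <<'E'
import numpy as np, cv2
from plant import manip, grab_frame
def world(f):
    R,_=cv2.Rodrigues(np.array(f["rvec"],float)); t=np.array(f["tvec"],float).ravel()
    z=f["z_map"]; v,u=np.mgrid[0:480,0:640]
    P=np.stack([(u-f["cx"])/f["fx"]*z,(v-f["cy"])/f["fy"]*z,z],-1)
    W=(P-t)@R; W[z==0]=np.nan
    return W
def proj(f,p):
    return cv2.projectPoints(np.array(p,float).reshape(-1,3),np.array(f["rvec"],float),np.array(f["tvec"],float),np.array([[f["fx"],0,f["cx"]],[0,f["fy"],f["cy"]],[0,0,1.]]),None)[0].reshape(-1,2)
def save(n,img): cv2.imwrite(n,cv2.cvtColor(np.ascontiguousarray(img),cv2.COLOR_RGB2BGR))
E
python3 - <<'E'
from h import *
s=manip.state(); print(s)
f=grab_frame("scene"); np.savez("scene0.npz",**f); save("pics/scene0.png",f["pixels"])
g=grab_frame("side"); np.savez("side0.npz",**g); save("pics/side0.png",g["pixels"])
print(f["rvec"],f["tvec"],g["rvec"],g["tvec"])
E
```

```text
pics
{'time': 0.0, 'joint_pos': array([ 1.00302317e+00,  5.33772404e-02,  1.61429119e+00,  1.18040332e-05,
        1.47600869e+00, -1.19003349e-01]), 'joint_vel': array([-4.64919252e-05, -3.41059589e-03, -5.08158150e-05, -1.33116367e-03,
        3.32406407e-03,  1.41659273e-03]), 'joint_efforts': array([ 8.36488944e-04, -3.93668997e+01, -3.70182323e+01, -1.57402803e-05,
        6.86988686e-03,  2.64104352e-05]), 'tool_pos': array([0.27083733, 0.56260881, 0.24405204]), 'tool_rot': array([-3.56430579e-04,  2.22507158e-01,  9.74930499e-01, -9.79409254e-04]), 'contact_force': array([-0.28402038,  0.27846213,  0.48341357]), 'ft_torque': array([-0.00626327, -0.01598208, -0.02861648]), 'grasp_force': 0.0, 'gripper_width': 0.9974989210713539}
[ 1.84977783  1.99234852 -0.56886004] [ 0.03312605 -0.4868721   1.94493392] [ 2.23215986 -0.83486298  0.32602822] [-0.45729888  0.34985768  0.9879667 ]
```

View pics/scene0.png

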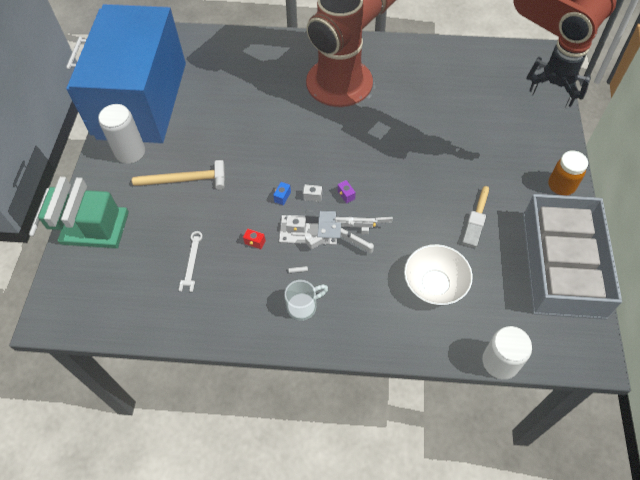

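View pics/side0.png

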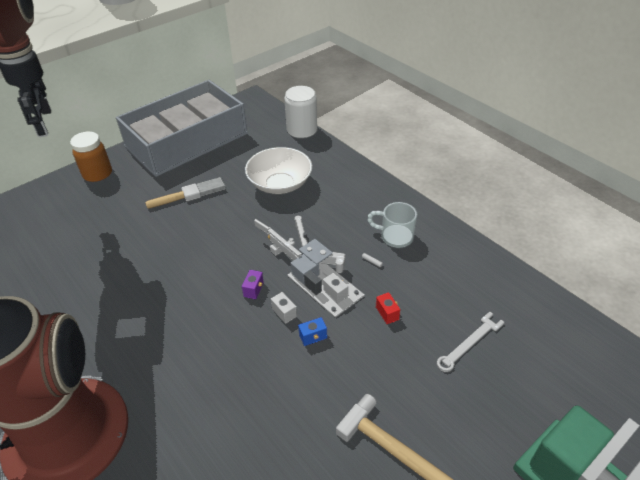

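Scene view: pliers head at about (328,226), with the handles to the right (+y world) and the bed to the left. Candidates for the block:
- grey block on the bed at (295,224)
- grey spare on the bench at (313,192)
- blue at (283,192)
- purple at (346,191)
- red at (254,239)

I choose the one on the bed. Next is a close crop plus the point cloud.

```bash
python3 - <<'E'
from h import *
f=np.load("scene0.npz"); g=np.load("side0.npz")
a=cv2.resize(f["pixels"][180:270,260:410],None,fx=5,fy=5,interpolation=cv2.INTER_CUBIC)[:, :750]
b=cv2.resize(g["pixels"][205:325,240:400],None,fx=5,fy=5,interpolation=cv2.INTER_CUBIC)
save("pics/crop_s.png",a); save("pics/crop_g.png",b)
for n,F in(("scene",f),("side",g)):
    W=world(F)
    m=(W[...,2]>.003)&(W[...,2]<.09)&(W[...,0]>.4)&(W[...,0]<.85)&(W[...,1]>-.25)&(W[...,1]<.3)
    nb,l,st,c=cv2.connectedComponentsWithStats(m.astype(np.uint8))
    for i in range(1,nb):
        if st[i,4]>40:
            P=W[l==i]; print(n,c[i].round(),st[i,4],P.min(0).round(3),P.max(0).round(3),np.median(P,0).round(3))
    print(np.nanmedian(W[(abs(W[...,2])<.01)&(abs(W[...,0]-.6)<.2)&(abs(W[...,1])<.2)],0))
E
```

```text
scene [346. 192.] 275 [0.413 0.018 0.003] [0.471 0.076 0.042] [0.449 0.051 0.032]
scene [282. 193.] 273 [ 0.409 -0.149  0.003] [ 0.489 -0.107  0.045] [ 0.467 -0.127  0.032]
scene [312. 193.] 284 [ 0.416 -0.069  0.003] [ 0.473 -0.013  0.043] [ 0.462 -0.041  0.032]
scene [327. 229.] 2489 [ 0.496 -0.128  0.003] [0.636 0.184 0.061] [ 0.573 -0.     0.04 ]
scene [254. 239.] 313 [ 0.584 -0.22   0.003] [ 0.635 -0.157  0.043] [ 0.619 -0.182  0.032]
scene [422. 273.] 1390 [0.585 0.214 0.003] [0.786 0.3   0.059] [0.678 0.262 0.022]
scene [298. 269.] 91 [ 0.672 -0.084  0.003] [ 0.7   -0.036  0.017] [ 0.69  -0.059  0.008]
scene [303. 299.] 1054 [ 0.714 -0.083  0.003] [0.831 0.022 0.08 ] [ 0.777 -0.038  0.039]
[ 0.642036    0.01512887 -0.00096892]
side [290. 178.] 808 [0.619 0.209 0.003] [0.802 0.3   0.058] [0.724 0.267 0.033]
side [396. 223.] 1453 [ 0.75  -0.084  0.003] [0.83  0.054 0.079] [ 0.779 -0.043  0.047]
side [315. 269.] 3804 [ 0.519 -0.127  0.003] [0.662 0.22  0.06 ] [ 0.556 -0.019  0.038]
side [372. 260.] 110 [ 0.681 -0.09   0.003] [ 0.701 -0.038  0.015] [ 0.689 -0.065  0.01 ]
side [252. 284.] 465 [0.414 0.02  0.003] [0.481 0.071 0.041] [0.437 0.041 0.033]
side [283. 307.] 504 [ 0.437 -0.073  0.003] [0.487 0.004 0.041] [ 0.449 -0.053  0.034]
side [387. 307.] 524 [ 0.592 -0.217  0.003] [ 0.657 -0.144  0.041] [ 0.607 -0.194  0.034]
side [312. 331.] 577 [ 0.432 -0.155  0.003] [ 0.502 -0.103  0.04 ] [ 0.456 -0.138  0.034]
[ 5.82644073e-01 -3.71026247e-02  7.88991952e-05]
```

View pics/crop_g.png

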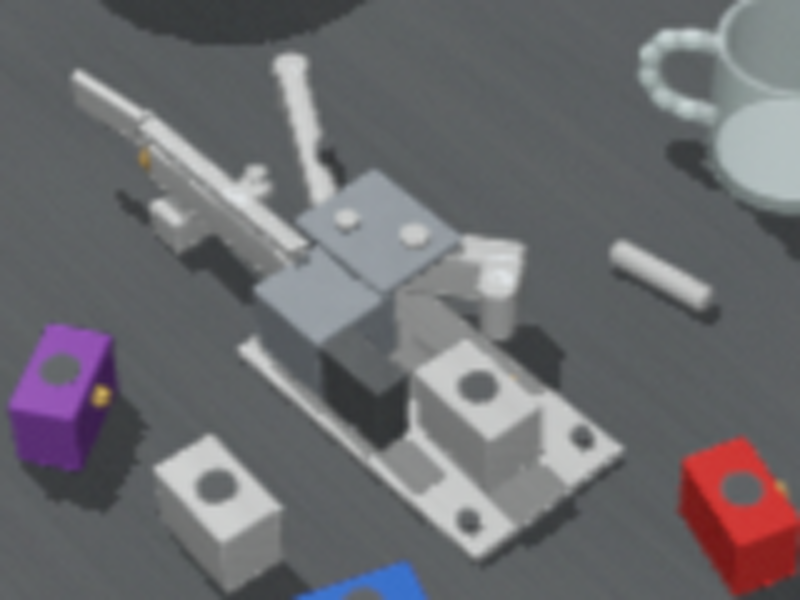

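The block on the bed shows a pin on its jaw side, at crop (512,375), so it is the right one. I'll move the wrist camera above the pliers for precise measurements.

>>> servo_tool --deltas '[[[0, 0.0187, -0.036, 0.004, 1.6], [0, 0.0187, -0.036, 0.004, 1.6], [0, 0.0187, -0.036, 0.004, 1.6], [0, 0.0187, -0.036, 0.004, 1.6], [0, 0.0187, -0.036, 0.004, 1.6], [0, 0.0187, -0.036, 0.004, 1.6], [0, 0.0187, -0.036, 0.004, 1.6], [0, 0.0187, -0.036, 0.004, 1.6]]]'

```text
time: 0.9
tool_pos: [0.421, 0.2735, 0.277]
tool_rot: [-0.0, 0.112, 0.994, -0.0]
contact_force: [0.4, 0.3, -0.1]
gripper_width: -0.002
grasp_force: 0.0
```

>>> servo_tool --deltas '[[[0, 0.0187, -0.036, 0.004, 1.6], [0, 0.0187, -0.036, 0.004, 1.6], [0, 0.0187, -0.036, 0.004, 1.6], [0, 0.0187, -0.036, 0.004, 1.6], [0, 0.0187, -0.036, 0.004, 1.6], [0, 0.0187, -0.036, 0.004, 1.6], [0, 0.0187, -0.036, 0.004, 1.6], [0, 0, 0, 0, 0]]]'

```text
time: 1.7
tool_pos: [0.5529, 0.0194, 0.3051]
tool_rot: [-0.0, 0.017, 1.0, -0.001]
contact_force: [0.2, 0.6, -0.3]
gripper_width: 0.002
grasp_force: 0.0
```

```bash
python3 - <<'E'
from h import *
s=manip.state(); f=grab_frame("wrist"); np.savez("wr0.npz",tp=s["tool_pos"],tr=s["tool_rot"],**f); save("pics/wr0.png",f["pixels"])
print(s["tool_pos"],s["tool_rot"],s["time"],s["joint_pos"]); print({k:f[k] for k in f if k not in("pixels","z_map")})
E
```

```text
[0.5529451  0.01936471 0.30506516] [-3.25931231e-05  1.74130101e-02  9.99848175e-01 -6.42371141e-04] 1.7 [-9.88842743e-02 -1.47247700e-01  1.70742932e+00 -1.28585781e-03
  1.58137144e+00 -1.63486644e+00]
{'fx': 371.64829954431775, 'fy': 371.64829954431775, 'cx': 325.49004625232527, 'cy': 236.60703374220836, 'T_tool_cam': array([[-5.01657293e-04, -9.48143218e-01, -3.17843023e-01,
         8.19820088e-02],
       [ 9.99999869e-01, -4.42594818e-04, -2.58032887e-04,
        -7.50796328e-04],
       [ 1.03976457e-04, -3.17843111e-01,  9.48143315e-01,
        -1.28813606e-01],
       [ 0.00000000e+00,  0.00000000e+00,  0.00000000e+00,
         1.00000000e+00]])}
```

View pics/wr0.png

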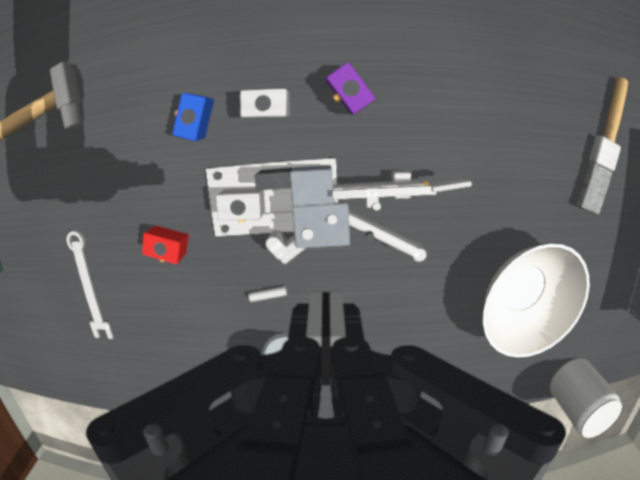

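Wrist view: bed at (210–335,160–240), block at (238,207) with its pin at (240,221) below it, the head at (320,205), fixed handle (335–435,190), release tail (435–470,186) and moving handle ending at (420,255). Next, an orthographic measurement.

```bash
cat >> h.py <<'E'
from scipy.spatial.transform import Rotation as Ro
def wworld(f,tp,tr):
    v,u=np.mgrid[0:480,0:640]; a=(u-f["cx"])/f["fx"]; b=(v-f["cy"])/f["fy"]; th=np.hypot(a,b)+1e-9
    k=np.tan(th)/th; z=f["z_map"]; P=np.stack([a*k*z,b*k*z,z],-1)
    T=f["T_tool_cam"]; P=P@T[:3,:3].T+T[:3,3]
    W=P@Ro.from_quat([*tr[1:],tr[0]]).as_matrix().T+tp; W[z==0]=np.nan
    return W
def rect(P): 
    (c,s,a)=cv2.minAreaRect((P[:,:2]*1000).astype(np.float32)); return np.round(c,1),np.round(s,1),round(a,1)
E
python3 - <<'E'
from h import *
f=np.load("wr0.npz"); W=wworld(f,f["tp"],f["tr"]); np.save("W0.npy",W)
x,y,z=W[...,0],W[...,1],W[...,2]
print("bench z",np.nanmedian(z[(abs(x-.57)<.1)&(abs(y)<.2)]))
roi=(x>.48)&(x<.68)&(y>-.15)&(y<.25)
def comps(lo,hi,n):
    m=roi&(z>lo)&(z<hi); nb,l,st,c=cv2.connectedComponentsWithStats(m.astype(np.uint8))
    for i in range(1,nb):
        if st[i,4]>30: P=W[l==i]; print(n,c[i].round(),st[i,4],rect(P),np.median(P,0).round(4))
comps(.003,.009,"bed"); comps(.037,.049,"mid"); comps(.049,.07,"top")
s=3; im=np.zeros((600,800,3),np.uint8)   # ortho: u = y world, v = x world, 2 px/mm
import itertools
X=(np.arange(600)/2.4/1000+.46); Y=(np.arange(800)/2.4/1000-.14)
from scipy.interpolate import NearestNDInterpolator
ok=np.isfinite(z)&(x>.4)&(x<.8)&(y>-.2)&(y<.3)
I=NearestNDInterpolator(W[ok][:,:2],np.c_[f["pixels"][ok],z[ok]])
o=I(*[q for q in np.meshgrid(X,Y,indexing="ij")])
col=cv2.applyColorMap(np.clip(o[...,3]*1000*4,0,255).astype(np.uint8),cv2.COLORMAP_JET)[...,::-1]
im=(0.5*o[...,:3]+.5*col).astype(np.uint8); save("pics/ortho0.png",im)
E
```

```text
bench z 0.32182872418269576
bed [252. 194.] 2871 (array([564. , -46.2]), array([ 86.2, 155.2]), 1.5) [ 0.5453 -0.077   0.0063]
bed [278. 200.] 604 (array([566.7, -40. ]), array([27.8, 34.3]), 2.2) [ 0.5669 -0.039   0.0063]
mid [310. 185.] 2439 (array([545.4,  34.4]), array([ 39. , 183.2]), 0.8) [ 0.5431 -0.0008  0.0451]
mid [448. 182.] 80 (array([543.3, 151.3]), array([ 1.5, 47.2]), 9.4) [0.5429 0.1527 0.0441]
mid [238. 206.] 1171 (array([564. , -79.9]), array([50.7, 30.3]), 88.8) [ 0.5634 -0.0789  0.0423]
mid [387. 237.] 942 (array([604.9,  84.8]), array([101.9,  14.5]), 61.2) [0.6048 0.085  0.0449]
mid [283. 249.] 590 (array([610.5, -28.3]), array([35.9, 36.5]), 31.5) [ 0.6142 -0.0327  0.0442]
mid [500. 272.] 72 (array([656.1, 232.3]), array([ 9.5, 49.1]), 55.7) [0.6552 0.2314 0.0433]
top [395. 192.] 1270 (array([556.1, 101.6]), array([ 23.9, 151. ]), 3.3) [0.5508 0.0841 0.0524]
top [321. 225.] 2193 (array([587. ,  12.1]), array([47.6, 60.4]), 1.5) [0.5861 0.0122 0.0504]
top [370. 236.] 57 (array([599.4,  64.7]), array([10.2,  6.7]), 2.0) [0.5984 0.0646 0.0552]
top [503. 274.] 158 (array([654.8, 230.2]), array([ 8.7, 59.5]), 54.8) [0.6521 0.2289 0.0549]
```

View pics/ortho0.png

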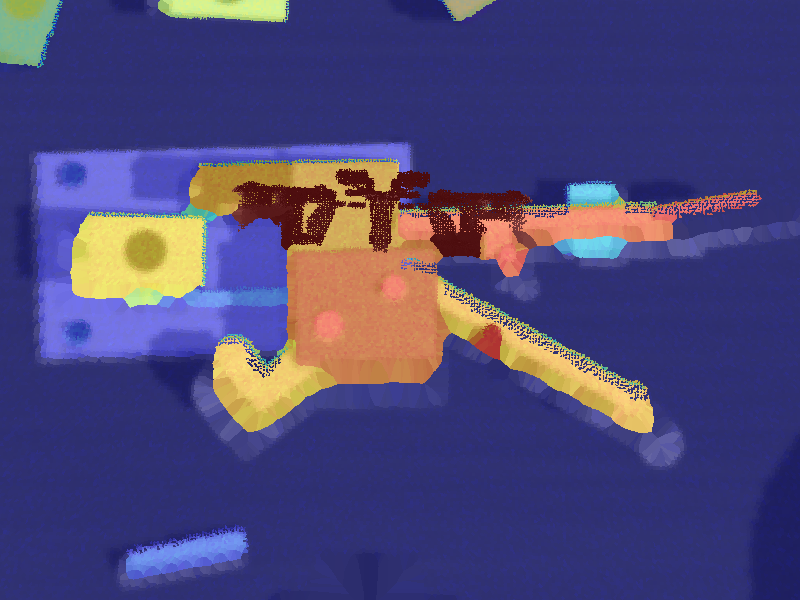

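>>> servo_tool --deltas '[[[0, 0.0025, -0.04, -0.01, 0.8], [0, 0.0025, -0.04, -0.01, 0.8], [0, 0.0025, -0.04, -0.02, 0.8], [0, 0.0025, -0.04, -0.03, 0.8], [0, 0, 0, -0.045, 0], [0, 0, 0, -0.045, 0], [0, 0, 0, -0.045, 0], [0, 0, 0, 0, 0]]]'

```text
time: 2.55
tool_pos: [0.5559, -0.1336, 0.0922]
tool_rot: [-0.007, -0.013, 1.0, 0.003]
contact_force: [-1.2, 1.2, -1.4]
gripper_width: 0.005
grasp_force: 0.0
```

```bash
python3 - <<'E'
from h import *
s=manip.state(); print(s["tool_pos"],s["tool_rot"],s["contact_force"])
W=np.load("W0.npy"); x,y,z=W[...,0],W[...,1],W[...,2]
# bed edge lines, block top, handle axis, fixed jaw by narrow z bands
def fit(n,m): 
    P=W[m]; print(n,len(P),rect(P),P.mean(0).round(4))
fit("block",(abs(z-.042)<.0015)&(abs(x-.564)<.03)&(y<-.05)&(y>-.11))
fit("fixjaw",(abs(z-.045)<.0015)&(x<.5555)&(x>.52)&(y>-.062)&(y<.02))
fit("handle",(abs(z-.0452)<.0012)&(x>.575)&(x<.65)&(y>.06)&(y<.14))
fit("head",(abs(z-.0505)<.0015)&(x>.56)&(x<.63)&(y>-.03)&(y<.05))
fit("guide",(abs(z-.013)<.0015)&(x>.57)&(x<.6)&(y>-.1)&(y<.0))
fit("tail",(z>.05)&(x<.57)&(y>.145)&(y<.2))
fit("fixhandle",(z>.043)&(z<.047)&(x<.57)&(y>.04)&(y<.14))
fit("lever",(z>.05)&(z<.058)&(x<.57)&(y>.04)&(y<.14))
P=W[(abs(z-.0063)<.0015)&(x>.5)&(x<.63)&(y<.035)&(y>-.14)]
for lo,hi in((-.12,-.09),(-.09,-.06),(-.06,-.03),(-.03,0)):
    q=P[(P[:,1]>lo)&(P[:,1]<hi)]; print(lo,np.percentile(q[:,0],[.5,99.5]).round(4))
q=P[(P[:,0]>.53)&(P[:,0]<.60)]; print(np.percentile(q[:,1],[.5,99.5]))
E
```

```text
[ 0.55586041 -0.13355048  0.09217639] [-0.00731426 -0.01338731  0.99987883  0.00310034] [-1.23884446  1.24839816 -1.38586806]
block 1016 (array([564. , -79.7]), array([50.3, 30.3]), 88.8) [ 0.564  -0.0795  0.0422]
fixjaw 1436 (array([541.2, -18.7]), array([29.1, 77.2]), 0.5) [ 0.5393 -0.0136  0.0452]
handle 522 (array([609.6,  94.1]), array([81.1, 14.3]), 60.3) [0.6111 0.0958 0.0452]
head 2006 (array([587. ,  12.1]), array([47.6, 60.4]), 1.5) [0.5863 0.0125 0.0504]
guide 156 (array([581.6, -46.6]), array([10.2, 48.7]), 0.6) [ 0.5832 -0.0398  0.0132]
tail 174 (array([544.6, 160.9]), array([ 7. , 31.1]), 9.8) [0.544  0.1602 0.0554]
fixhandle 135 (array([546.5,  89.9]), array([ 2.6, 99.5]), 1.3) [0.5466 0.0865 0.0444]
lever 923 (array([557.6,  90.1]), array([23.1, 99.7]), 1.8) [0.5527 0.0853 0.0525]
-0.12 [0.5229 0.6077]
-0.09 [0.5221 0.6072]
-0.06 [0.5216 0.6058]
-0.03 [0.5201 0.6043]
[-0.12320747  0.02989426]
```

>>> servo_tool --deltas '[[[0, 0.004, 0, -0.02, 0], [0, 0.002, 0, -0.02, 0], [0, 0, 0, -0.015, 0], [0, 0, 0, 0, 0], [0, 0, 0, 0, 0], [0, 0, 0, 0, 0], [0, 0, 0, 0, 0], [0, 0, 0, 0, 0]]]'

```text
time: 3.35
tool_pos: [0.5682, -0.1371, 0.0463]
tool_rot: [0.001, -0.013, 1.0, -0.0]
contact_force: [0.6, -0.3, -0.7]
gripper_width: 0.0
grasp_force: 0.0
```

>>> servo_tool --deltas '[[[0, -0.005, 0, -0.01, 0], [0, 0, 0, -0.008, 0], [0, 0, 0.004, 0, 0], [0, 0, 0.004, 0, 0], [0, 0, 0.004, 0, 0], [0, 0, 0.004, 0, 0], [0, 0, 0.004, 0, 0], [0, 0, 0, 0, 0]]]'

```text
time: 4.15
tool_pos: [0.5629, -0.1164, 0.0276]
tool_rot: [0.0, -0.013, 1.0, -0.0]
contact_force: [0.0, 0.7, -0.1]
gripper_width: 0.0
grasp_force: 0.0
```

>>> servo_tool --deltas '[[[0, 0, 0.004, 0, 0], [0, 0, 0.004, 0, 0], [0, 0, 0.004, 0, 0], [0, 0, 0.004, 0, 0], [0, 0, 0.004, 0, 0], [0, 0, 0.003, 0, 0], [0, 0, 0.002, 0, 0], [0, 0, 0, 0, 0]]]'

```text
time: 4.95
tool_pos: [0.5628, -0.0915, 0.0275]
tool_rot: [0.0, -0.013, 1.0, 0.0]
contact_force: [0.3, -2.2, 1.6]
gripper_width: -0.002
grasp_force: 1.0
```

```bash
python3 - <<'E'
from h import *
s=manip.state(); g=grab_frame("side"); W=world(g); x,y,z=W[...,0],W[...,1],W[...,2]
print(s["tool_pos"],s["contact_force"])
save("pics/push1.png",cv2.resize(g["pixels"][205:325,240:400],None,fx=5,fy=5,interpolation=cv2.INTER_CUBIC))
m=(abs(z-.042)<.002)&(abs(x-.564)<.025)&(y<-.03)&(y>-.11); print(rect(W[m]),m.sum())
E
```

```text
[ 0.56280753 -0.09151982  0.0275165 ] [ 0.28799973 -2.15895071  1.64814492]
(array([551. , -66.1]), array([76.1, 37. ]), 75.0) 121
```

View pics/push1.png

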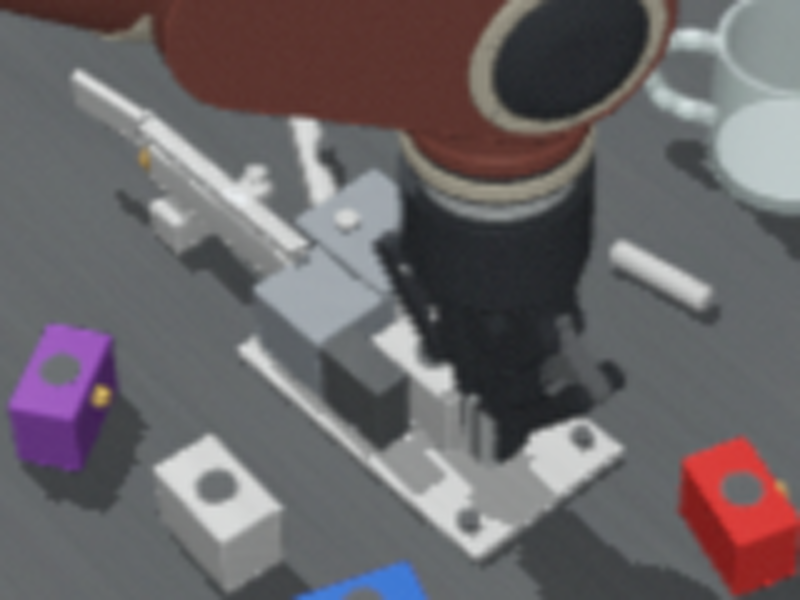

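The picture shows the fingers behind the block's free end, crop (475,420), and the block sliding into the jaws at about 2 N. I'll continue in small rows.

>>> servo_tool --deltas '[[[0, 0, 0.001, 0, 0], [0, 0, 0.001, 0, 0], [0, 0, 0.001, 0, 0], [0, 0, 0.001, 0, 0], [0, 0, 0.001, 0, 0], [0, 0, 0.001, 0, 0], [0, 0, 0, 0, 0], [0, 0, 0, 0, 0]]]'

```text
time: 5.8
tool_pos: [0.5627, -0.0857, 0.0274]
tool_rot: [0.0, -0.013, 1.0, 0.0]
contact_force: [0.7, -2.8, 3.4]
gripper_width: -0.001
grasp_force: 1.5
```

>>> servo_tool --deltas '[[[0, 0, 0.001, 0, 0], [0, 0, 0.001, 0, 0], [0, 0, 0.001, 0, 0], [0, 0, 0.001, 0, 0], [0, 0, 0, 0, 0], [0, 0, 0, 0, 0], [0, 0, 0, 0, 0], [0, 0, 0, 0, 0]]]'

```text
time: 6.6
tool_pos: [0.5627, -0.0817, 0.0273]
tool_rot: [0.0, -0.013, 1.0, 0.0]
contact_force: [1.0, -3.1, 2.9]
gripper_width: -0.002
grasp_force: 1.4
```

>>> servo_tool --deltas '[[[0, 0, 0.001, 0, 0], [0, 0, 0.001, 0, 0], [0, 0, 0.001, 0, 0], [0, 0, 0, 0, 0], [0, 0, 0, 0, 0], [0, 0, 0, 0, 0], [0, 0, 0, 0, 0], [0, 0, 0, 0, 0]]]'

```text
time: 7.4
tool_pos: [0.5629, -0.0814, 0.0275]
tool_rot: [0.0, -0.013, 1.0, -0.003]
contact_force: [0.0, -13.1, 0.4]
gripper_width: -0.001
grasp_force: 6.1
```

>>> servo_tool --deltas '[[[0, 0, 0.001, 0, 0], [0, 0, 0.001, 0, 0], [0, 0, 0, 0, 0], [0, 0, 0, 0, 0], [0, 0, 0, 0, 0], [0, 0, 0, 0, 0], [0, 0, 0, 0, 0], [0, 0, 0, 0, 0]]]'

```text
time: 8.2
tool_pos: [0.563, -0.0813, 0.0276]
tool_rot: [0.0, -0.013, 1.0, -0.004]
contact_force: [0.9, -18.7, -0.2]
gripper_width: -0.0
grasp_force: 9.4
```

>>> servo_tool --deltas '[[[0, 0, -0.01, 0, 0], [0, 0, -0.02, 0.005, 0], [0, 0, 0, 0.04, 0], [0, 0, 0, 0.045, 0], [0, 0, 0, 0.045, 0], [0, 0.02, 0.035, 0.015, 0], [0, 0.03, 0.035, 0.015, 0], [0, 0.03, 0.035, 0.015, 0]]]'

```text
time: 9.0
tool_pos: [0.6427, 0.0001, 0.2075]
tool_rot: [-0.001, -0.013, 1.0, 0.001]
contact_force: [0.2, -0.7, 0.1]
gripper_width: -0.004
grasp_force: 0.0
```

>>> servo_tool --deltas '[[[0, 0, 0.035, 0, 0], [0, 0, 0.025, 0, 0], [0, 0, 0, 0, 0], [0, 0, 0, 0, 0], [0, 0, 0, 0, 0], [0, 0, 0, 0, 0], [0, 0, 0, 0, 0], [0, 0, 0, 0, 0]]]'

```text
time: 9.8
tool_pos: [0.6426, 0.0575, 0.2073]
tool_rot: [-0.0, -0.012, 1.0, 0.0]
contact_force: [-0.4, -0.6, 0.3]
gripper_width: 0.001
grasp_force: 0.0
```

```bash
cat > look.py <<'E'
from h import *
import sys
n=sys.argv[1]; s=manip.state(); f=grab_frame("wrist"); W=wworld(f,s["tool_pos"],s["tool_rot"]); np.save(n+".npy",W)
print(s["time"],s["tool_pos"],s["contact_force"])
x,y,z=W[...,0],W[...,1],W[...,2]
def fit(n,m):
    P=W[m]; print(n,len(P),rect(P) if len(P)>5 else "",P.mean(0).round(4))
fit("block",(abs(z-.0422)<.0015)&(abs(x-.564)<.022)&(y<-.03)&(y>-.11))
fit("handle",(abs(z-.0452)<.0012)&(x>.568)&(x<.65)&(y>.06)&(y<.14))
fit("head",(abs(z-.0505)<.0015)&(x>.56)&(x<.63)&(y>-.03)&(y<.05))
fit("tail",(z>.05)&(z<.06)&(x<.57)&(y>.145)&(y<.2))
P=W[(abs(z-.0063)<.002)&(x>.5)&(x<.63)&(y<.035)&(y>-.14)]
for lo,hi in((-.12,-.09),(-.03,0)):
    q=P[(P[:,1]>lo)&(P[:,1]<hi)]; print(lo,np.percentile(q[:,0],[.5,99.5]).round(4))
q=P[(P[:,0]>.53)&(P[:,0]<.60)]; print(np.percentile(q[:,1],[.5,99.5]).round(4))
X=(np.arange(600)/2.4/1000+.46); Y=(np.arange(800)/2.4/1000-.14)
from scipy.interpolate import NearestNDInterpolator
ok=np.isfinite(z)&(x>.4)&(x<.8)&(y>-.2)&(y<.3)&(z<.07)
o=NearestNDInterpolator(W[ok][:,:2],np.c_[f["pixels"][ok],z[ok]])(*np.meshgrid(X,Y,indexing="ij"))
col=cv2.applyColorMap(np.clip(o[...,3]*1000*4,0,255).astype(np.uint8),cv2.COLORMAP_JET)[...,::-1]
save("pics/%s.png"%n,(0.6*o[...,:3]+.4*col).astype(np.uint8))
E
python3 look.py home
```

```text
9.8 [0.64262751 0.05747532 0.20732703] [-0.35480117 -0.56145107  0.27428848]
block 1446 (array([560.8, -49.1]), array([34.5, 38.4]), 1.4) [ 0.5632 -0.0485  0.0422]
handle 1099 (array([609.8,  94.3]), array([82.3, 14.5]), 60.1) [0.612  0.0972 0.0451]
head 3958 (array([587.1,  12.3]), array([47.3, 59.6]), 1.5) [0.5869 0.0131 0.0503]
tail 282 (array([544.6, 160.9]), array([ 6.3, 31.8]), 9.1) [0.5447 0.1603 0.0557]
-0.12 [0.5236 0.6077]
-0.03 [0.5209 0.6057]
[-0.1231  0.0302]
```

View pics/home.png

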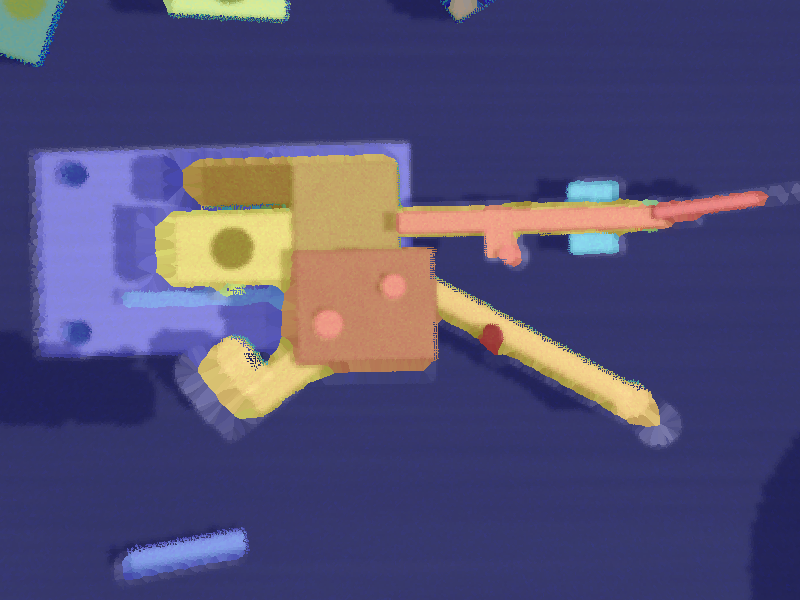

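The picture shows the block's +x end at about y = -0.0685, so it is home. The pin is still proud at ortho (235,290), the jaw is open at (235,370), the handle is out to (650,410), and the release tail spans (660–765,210–198). Next the handle: I'll descend outside it.

>>> servo_tool --deltas '[[[0, 0.013, 0.02, -0.03, 0], [0, 0, 0.0185, -0.045, 0], [0, 0, 0, -0.049, 0], [0, 0, 0, -0.048, 0], [0, -0.004, 0, 0, 0], [0, -0.004, 0, 0, 0], [0, -0.003, 0, 0, 0], [0, 0, 0, 0, 0]]]'

```text
time: 10.65
tool_pos: [0.6469, 0.0967, 0.0395]
tool_rot: [0.003, -0.013, 1.0, 0.0]
contact_force: [0.7, 0.3, 0.7]
gripper_width: 0.001
grasp_force: 0.0
```

>>> servo_tool --deltas '[[[0, -0.0025, 0, 0, 0], [0, -0.0025, 0, 0, 0], [0, -0.0025, 0, 0, 0], [0, -0.0025, 0, 0, 0], [0, -0.0025, 0, 0, 0], [0, -0.0025, 0, 0, 0], [0, -0.0025, 0, 0, 0], [0, 0, 0, 0, 0]]]'

```text
time: 11.45
tool_pos: [0.6281, 0.0968, 0.0362]
tool_rot: [0.001, -0.013, 1.0, 0.0]
contact_force: [4.9, 0.9, 1.1]
gripper_width: 0.002
grasp_force: 2.0
```

>>> servo_tool --deltas '[[[0, -0.0025, 0, 0, 0], [0, -0.0025, 0, 0, 0], [0, -0.0025, 0, 0, 0], [0, -0.0025, 0, 0, 0], [0, 0, 0, 0, 0], [0, 0, 0, 0, 0], [0, 0, 0, 0, 0], [0, 0, 0, 0, 0]]]'

```text
time: 12.25
tool_pos: [0.62, 0.097, 0.0371]
tool_rot: [0.003, -0.013, 1.0, 0.0]
contact_force: [8.5, 1.8, 0.3]
gripper_width: 0.003
grasp_force: 3.4
```

>>> servo_tool --deltas '[[[0, -0.002, 0, 0, 0], [0, -0.002, 0, 0, 0], [0, -0.002, 0, 0, 0], [0, -0.002, 0, 0, 0], [0, 0, 0, 0, 0], [0, 0, 0, 0, 0], [0, 0, 0, 0, 0], [0, 0, 0, 0, 0]]]'

```text
time: 13.05
tool_pos: [0.6129, 0.0975, 0.0378]
tool_rot: [0.005, -0.013, 1.0, 0.001]
contact_force: [9.9, 4.0, -0.1]
gripper_width: 0.002
grasp_force: 4.1
```

>>> servo_tool --deltas '[[[0, -0.0015, 0, 0, 0], [0, -0.0015, 0, 0, 0], [0, -0.001, 0, 0, 0], [0, 0, 0, 0, 0], [0, 0, 0, 0, 0], [0, 0, 0, 0, 0], [0, 0, 0, 0, 0], [0, 0, 0, 0, 0]]]'

```text
time: 13.85
tool_pos: [0.6096, 0.0978, 0.038]
tool_rot: [0.006, -0.013, 1.0, 0.001]
contact_force: [12.8, 5.5, -0.3]
gripper_width: 0.0
grasp_force: 5.1
```

>>> servo_tool --deltas '[[[0, -0.0015, 0, 0, 0], [0, -0.0015, 0, 0, 0], [0, -0.001, 0, 0, 0], [0, 0, 0, 0, 0], [0, 0, 0, 0, 0], [0, 0, 0, 0, 0], [0, 0, 0, 0, 0], [0, 0, 0, 0, 0]]]'

```text
time: 14.65
tool_pos: [0.6058, 0.0982, 0.0382]
tool_rot: [0.006, -0.013, 1.0, 0.002]
contact_force: [11.7, 6.0, -0.0]
gripper_width: 0.002
grasp_force: 5.3
```

>>> servo_tool --deltas '[[[0, -0.0015, 0, 0, 0], [0, -0.0015, 0, 0, 0], [0, -0.001, 0, 0, 0], [0, 0, 0, 0, 0], [0, 0, 0, 0, 0], [0, 0, 0, 0, 0], [0, 0, 0, 0, 0], [0, 0, 0, 0, 0]]]'

```text
time: 15.45
tool_pos: [0.6015, 0.0982, 0.0383]
tool_rot: [0.005, -0.013, 1.0, 0.002]
contact_force: [10.2, 6.2, 2.1]
gripper_width: 0.004
grasp_force: 4.6
```

>>> servo_tool --deltas '[[[0, -0.0015, 0, 0, 0], [0, -0.0015, 0, 0, 0], [0, -0.001, 0, 0, 0], [0, 0, 0, 0, 0], [0, 0, 0, 0, 0], [0, 0, 0, 0, 0], [0, 0, 0, 0, 0], [0, 0, 0, 0, 0]]]'

```text
time: 16.25
tool_pos: [0.5965, 0.0977, 0.0381]
tool_rot: [0.004, -0.013, 1.0, 0.001]
contact_force: [6.9, 4.3, 3.9]
gripper_width: -0.003
grasp_force: 3.4
```

>>> servo_tool --deltas '[[[0, -0.001, 0, 0, 0], [0, -0.001, 0, 0, 0], [0, -0.001, 0, 0, 0], [0, 0, 0, 0, 0], [0, 0, 0, 0, 0], [0, 0, 0, 0, 0], [0, 0, 0, 0, 0], [0, 0, 0, 0, 0]]]'

```text
time: 17.05
tool_pos: [0.5924, 0.0972, 0.0374]
tool_rot: [0.003, -0.013, 1.0, 0.001]
contact_force: [4.2, 1.6, 3.5]
gripper_width: 0.003
grasp_force: 2.5
```

>>> servo_tool --deltas '[[[0, -0.001, 0, 0, 0], [0, -0.001, 0, 0, 0], [0, 0, 0, 0, 0], [0, 0, 0, 0, 0], [0, 0, 0, 0, 0], [0, 0, 0, 0, 0], [0, 0, 0, 0, 0], [0, 0, 0, 0, 0]]]'

```text
time: 17.85
tool_pos: [0.5876, 0.0965, 0.0348]
tool_rot: [-0.001, -0.013, 1.0, -0.0]
contact_force: [-0.6, 0.3, 0.1]
gripper_width: 0.002
grasp_force: 0.0
```

Contact force has dropped to zero, so the pliers snapped over. I'll back off, lift and check.

>>> servo_tool --deltas '[[[0, 0.01, 0, 0, 0], [0, 0.02, 0, 0, 0], [0, 0.02, 0, 0.02, 0], [0, 0, 0, 0.045, 0], [0, 0, 0, 0.045, 0], [0, 0, 0, 0.045, 0], [0, 0, 0, 0, 0], [0, 0, 0, 0, 0]]]'

```text
time: 18.65
tool_pos: [0.6397, 0.0967, 0.1927]
tool_rot: [0.002, -0.013, 1.0, 0.0]
contact_force: [-0.3, -0.1, -0.6]
gripper_width: -0.003
grasp_force: 0.0
```

```bash
python3 look.py locked
```

```text
18.65 [0.63971074 0.09665859 0.19265251] [-0.25640778 -0.07196711 -0.57309038]
block 1448 (array([564. , -49.2]), array([43.9, 38.3]), 0.0) [ 0.5617 -0.0481  0.0423]
handle 535 (array([572.4, 100. ]), array([ 9.1, 79.1]), 0.5) [0.571  0.0891 0.0452]
head 4082 (array([587.4,  12.4]), array([47.6, 60.3]), 1.5) [0.5869 0.0138 0.0503]
tail 342 (array([544.6, 160.7]), array([ 6.4, 31.5]), 8.8) [0.5447 0.1603 0.0558]
-0.12 [0.5237 0.6076]
-0.03 [0.5199 0.5228]
[-0.123   0.0309]
```

View pics/locked.png

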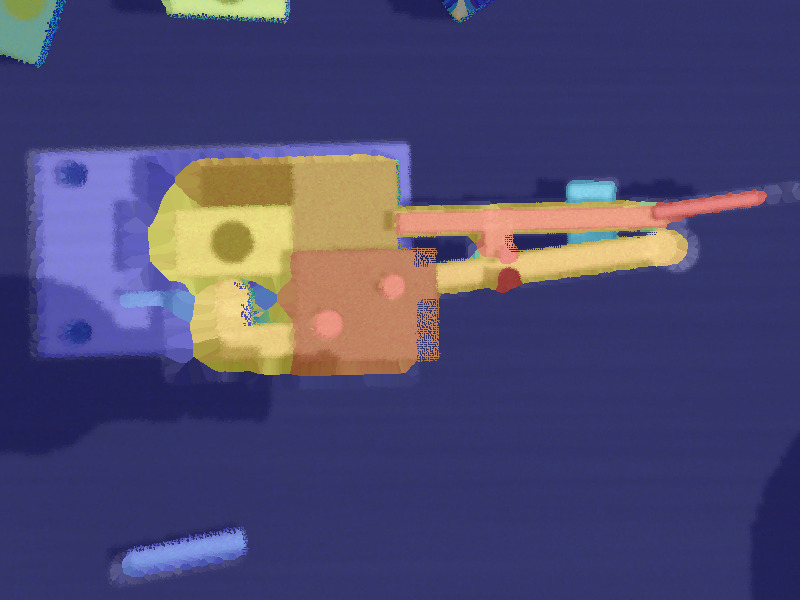

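The picture shows the jaw nose at ortho (230,295) closed on the block's flank and the handle just past parallel, ending at (670,245): locked. The tail is unchanged at (655–765,210–198). Next I go to the outer side of the tail, with the fingertips above handle height.

>>> servo_tool --deltas '[[[0, -0.042, 0.023, -0.01, 1.7], [0, -0.042, 0.023, -0.01, 1.7], [0, -0.042, 0.023, -0.01, 1.7], [0, 0, 0, 0, 0], [0, 0, 0, -0.035, 0], [0, 0, 0, -0.035, 0], [0, 0, 0, -0.035, 0], [0, 0, 0, 0, 0]]]'

```text
time: 19.5
tool_pos: [0.5068, 0.1644, 0.0481]
tool_rot: [-0.007, -0.057, 0.998, -0.001]
contact_force: [-0.8, 0.8, 0.2]
gripper_width: 0.001
grasp_force: 0.0
```

>>> servo_tool --deltas '[[[0, 0, 0, 0, 0], [0, 0.003, 0, 0, 0], [0, 0.003, 0, 0, 0], [0, 0.002, 0, 0, 0], [0, 0.002, 0, 0, 0], [0, 0, 0, 0, 0], [0, 0, 0, 0, 0], [0, 0, 0, 0, 0]]]'

```text
time: 20.3
tool_pos: [0.522, 0.1656, 0.0553]
tool_rot: [-0.0, -0.057, 0.998, -0.0]
contact_force: [-0.1, -0.1, 0.5]
gripper_width: 0.001
grasp_force: 0.0
```

>>> servo_tool --deltas '[[[0, 0.001, 0, 0.003, 0], [0, 0.0015, 0, 0, 0], [0, 0.0015, 0, 0, 0], [0, 0.0015, 0, 0, 0], [0, 0.0015, 0, 0, 0], [0, 0.0015, 0, 0, 0], [0, 0.0015, 0, 0, 0], [0, 0, 0, 0, 0]]]'

```text
time: 21.1
tool_pos: [0.5323, 0.1656, 0.0583]
tool_rot: [-0.0, -0.057, 0.998, 0.0]
contact_force: [-0.7, 0.6, 0.7]
gripper_width: 0.001
grasp_force: 0.1
```

Light contact. I'll press on slowly.

>>> servo_tool --deltas '[[[0, 0.0015, 0, 0, 0], [0, 0.0015, 0, 0, 0], [0, 0.0015, 0, 0, 0], [0, 0.0015, 0, 0, 0], [0, 0.001, 0, 0, 0], [0, 0.001, 0, 0, 0], [0, 0, 0, 0, 0], [0, 0, 0, 0, 0]]]'

```text
time: 21.9
tool_pos: [0.5404, 0.1656, 0.0583]
tool_rot: [0.0, -0.057, 0.998, -0.0]
contact_force: [-1.0, 1.2, -0.5]
gripper_width: 0.001
grasp_force: 0.5
```

>>> servo_tool --deltas '[[[0, 0.0015, 0, 0, 0], [0, 0.0015, 0, 0, 0], [0, 0.0015, 0, 0, 0], [0, 0.0015, 0, 0, 0], [0, 0.001, 0, 0, 0], [0, 0, 0, 0, 0], [0, 0, 0, 0, 0], [0, 0, 0, 0, 0]]]'

```text
time: 22.7
tool_pos: [0.5472, 0.1656, 0.0584]
tool_rot: [0.0, -0.057, 0.998, -0.0]
contact_force: [-1.1, -0.4, -0.9]
gripper_width: 0.0
grasp_force: 0.3
```

```bash
python3 - <<'E'
from h import *
g=grab_frame("side"); save("pics/rel.png",cv2.resize(g["pixels"][195:315,240:400],None,fx=5,fy=5,interpolation=cv2.INTER_CUBIC))
E
```

```text
(no output)
```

View pics/rel.png

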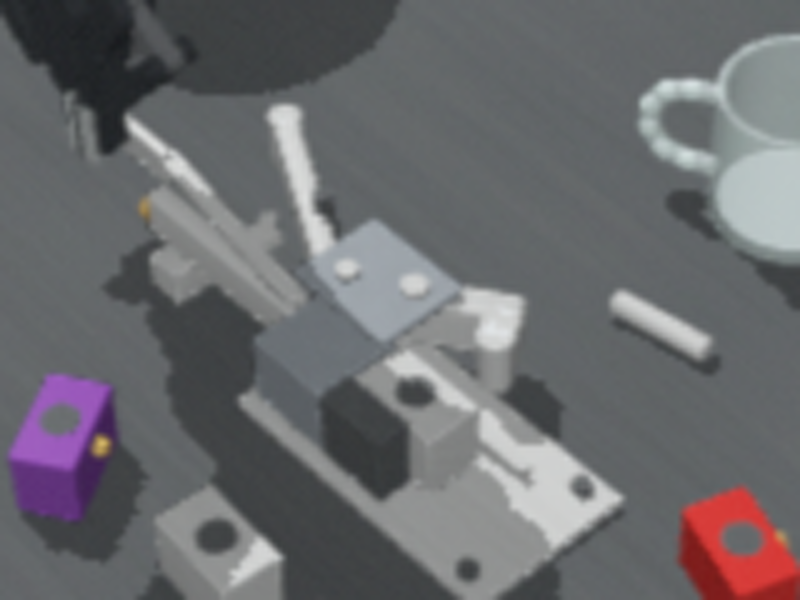

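The picture shows the jaw sprung open at (495,330), the handle swung out to (285,115), the lever deflected at (165,150) and the block still seated. I'll back off and lift.

>>> servo_tool --deltas '[[[0, -0.005, 0, 0, 0], [0, -0.01, 0, 0, 0], [0, -0.015, 0, 0, 0], [0, -0.02, 0, 0, 0], [0, 0, 0, 0.04, 0], [0, 0, 0, 0.045, 0], [0, 0, 0, 0.045, 0], [0, 0, 0, 0, 0]]]'

```text
time: 23.55
tool_pos: [0.5008, 0.1666, 0.1969]
tool_rot: [0.007, -0.058, 0.998, 0.001]
contact_force: [0.1, -0.0, -0.0]
gripper_width: -0.001
grasp_force: 0.0
```

>>> servo_tool --deltas '[[[0, 0.03, -0.02, 0, 0], [0, 0.03, -0.03, 0, 0], [0, 0.03, -0.03, 0, 0], [0, 0.03, -0.03, 0, 0], [0, 0, 0, 0, 0], [0, 0, 0, 0, 0], [0, 0, 0, 0, 0], [0, 0, 0, 0, 0]]]'

```text
time: 24.35
tool_pos: [0.6162, 0.0567, 0.1882]
tool_rot: [-0.0, -0.058, 0.998, 0.0]
contact_force: [0.1, 0.0, 0.5]
gripper_width: -0.004
grasp_force: 0.0
```

```bash
python3 look.py final
```

```text
24.35 [0.6162493  0.0566851  0.18820571] [0.06669487 0.03972014 0.4733849 ]
block 1652 (array([559.7, -49.1]), array([38.2, 33.2]), 89.9) [ 0.5608 -0.0486  0.0423]
handle 1176 (array([611.6,  94.1]), array([81.1, 15.2]), 63.2) [0.6114 0.0963 0.0451]
head 4435 (array([587.2,  12.4]), array([48.3, 59.9]), 0.9) [0.5867 0.0132 0.0503]
tail 314 (array([544.6, 160.5]), array([ 6.6, 31.1]), 8.1) [0.5443 0.1602 0.0557]
-0.12 [0.5236 0.6073]
-0.03 [0.5205 0.605 ]
[-0.1228  0.0304]
```

View pics/final.png

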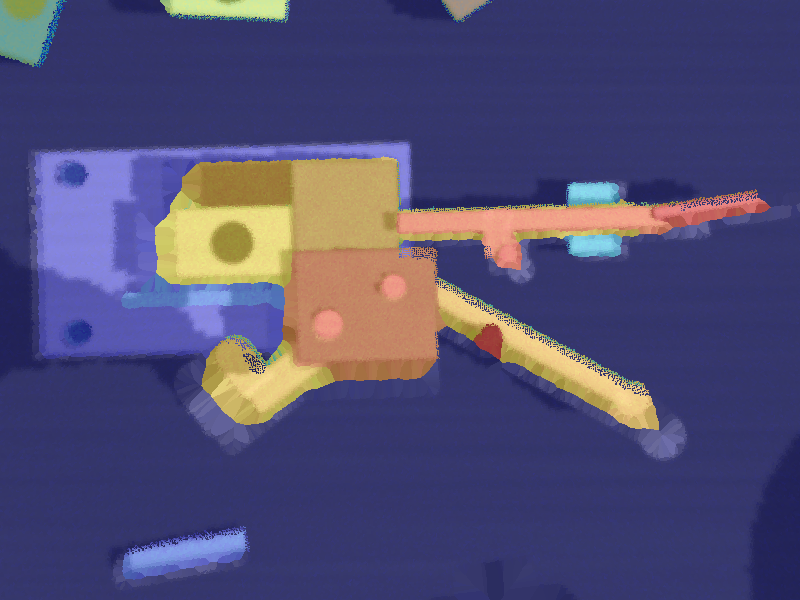

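The jaw is open at (235,380), and the block at (232,243) sits flat on the fixed jaw and stop with no pin standing out. The tail is back at rest and the arm is clear. Handing in.

```bash
python3 -c "
from plant import manip
print(manip.job_done())"
```

```text
the job is handed in; nothing more can be done
None
```

I handed the job in at about 24 s: the block is seated, the pliers were locked and then released by their lever, and the last picture shows the jaw open, the lever back at rest and no pin standing out (judged by eye; no verdict came back).

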